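Feed a chute of relays into the gravity-fed relay tester

TASK

Load the tester: pick up the chute of relays, lay its open nose level in the tester's inlet shoe and push it gently home against the stop bar, then, keeping the nose lightly butted there, raise the tail until all four relays have slid through into the track. Lay the empty chute back down on the mat, channel up, and let go; never lean on the feed head, do not touch the relays with the fingers, and leave the other things on the bench where they are.

Things in the scene. Friction and masses are not known exactly. Their poses are not given: they have to be found in the camera images.
- chute: loading chute: grey U-channel 200 mm long, 20 wide, 23 high, 85 g, open on top, on the blue mat (top at z = 3 mm). Floor 4 mm, walls 2.15 mm, inner width 15.7 mm. Its tail (-x end) is plugged (4 mm), its nose (+x end) open. Origin: centre of the underside; x towards the nose, z up. Two ribbed finger grips, 50 mm long, widen it to 34 mm: grasp it there; the walls stand 3 mm higher than the relays
- chute_nose (a point): middle of the lower edge of the chute's open nose, on the underside, 100 mm ahead of the chute's origin
- chute_grip (a point): middle of the finger grips: on the chute's centre line, 15 mm behind its middle (where it balances loaded), 12 mm above the underside. (The blue mat reaches from x = 0.27 to 0.80 m and from y = -0.48 to 0.48 m)
- relay1: one of four alike power relays, black boxes 28.6 x 12.7 x 15.7 mm, about 14 g, with six brass pins on top (3.5 mm, no obstacle). They start in a row in the tail half of the chute, relay1 at the tail. Origin: centre of the underside, x along its length. It begins to slide in the chute at a slope of some 13 to 20 degrees (not known beforehand) and slides freely down the tester's track
- relay2: another such relay, same size and frame as relay1
- relay3: another such relay, same size and frame as relay1
- relay4: another such relay, same size and frame as relay1
- tester: relay tester with gravity feed, fixed on the mat: grey base plate 244 x 100 x 14 mm, black contact unit 73 mm high at the low end, aluminium feed head on two columns. Origin: centre of the base's underside; x = feed direction (downhill), z up. The head is clamped up to 6 mm forward or back along x of its middle setting: this is in NO measured pose, it has to be felt or seen
- inlet (a point): point of the tester's base where, at the head's MIDDLE setting, the shoe's floor meets the stop bar (true place: up to 6 mm before or behind along the tester's x); tester axes, at x -60, y 0, z 118 mm in its frame. The steel stop bar stands 3 mm proud of the shoe's level floor, 36 mm wide, 4 mm long; the head is rigid and does not give way
- shoe (a point): middle of the shoe's level floor at the middle setting (20 mm before the inlet point). The floor is 40 mm long, open at the back (-x) and on top, between cheeks 24 mm apart inside and 22 mm high; their back ends flare out to 36 mm, reaching 53 mm behind the stop bar. The chute's nose lies on this floor, its lower edge butted on the stop bar; its inner floor is then 1 mm above the bar
- track_end (a point): low end of the track floor at the middle setting. The track starts just past the stop bar and falls at 38 degrees for 138 mm to an end stop; side rails 21 mm high, narrowing to 16.7 mm inside; a hold-down rail runs above. About the butted nose the chute's tail can be raised to 45 degrees with nothing in the way; four relays queue in the track with 20 mm to spare
- multimeter: bystander: black multimeter 150 x 74 x 34 mm lying on the mat; origin centre of underside
- screwdriver: bystander: screwdriver lying on the mat
- spool: bystander: solder spool, 56 mm across, 40 mm high, standing on its flange
- flux: bystander: small white flux bottle, 34 mm across, 75 mm high
- brush: bystander: cleaning brush 150 mm long lying on the mat
- board: bystander: green circuit board 95 x 85 mm with a finned cooler, 75 mm high
- spares: bystander: small black open tray 85 x 60 x 22 mm with spare relays

How it is judged:
By the outcome, as a careful person would: the job done as asked, in the order asked, and still so for the second after the job is handed in, with the robot touching nothing.
It also fails if it takes over 67 s, if anything falls off the work surface, if the arm or the gripper's body presses on something with over 40 N, if the wrist force passes 120 N, or if a joint passes its speed limit or range.

ROBOT

A 6-joint arm with a two-finger parallel gripper is mounted at the origin on the work surface. World frame = base frame: x ahead of the robot, y to its left, z up, the work surface at z = 0. Lengths are in m, angles in rad, forces in N, time in s.
With the tool pointing down it reaches from about 0.35 to 0.975 m from the base axis. Payload 7.1 kg.
Tool frame: the origin (TCP) lies on the centre line of the jaws, within the pads' length; the fingertips stand arm.tip_reach ahead of it and the grasp point (between the pads) lies 5 mm behind it (arm.tip_reach is the distance from the TCP to the fingertips, in m); z points along the fingers, y is the line along which they close (so a half turn about z gives the same grasp; the last joint's range is limited). The gripper opens to 88 mm and grips with 3 to 60 N. Pads are 20 mm wide; open, the fingers measure 115 mm over their backs; the gripper's body (75 mm by 178 mm) begins 61 mm behind the grasp point.
Start: joints at [1.144, 0.423, 1.63, -0, 1.089, -0.019], TCP at [0.248, 0.574, 0.237] pointing down, gripper open.
Joint ranges: [-3, 3], [-0.9, 2.11], [0.09, 2.58], [-1.31, 4.45], [0.11, 2.69], [-2.54, 2.54]. Speed limits (rad/s): [2.39, 2.39, 3.01, 3.14, 3.14, 3.14].

INTERFACE

Orientations are given as a unit quaternion [x, y, z, w].
In Python, from workcell import arm, viewer, finish_job gives the robot as it stands.
- The arm moves only by the shell command python3 -m pendant 'ROWS'. ROWS is a JSON object whose one key "series" holds a list of rows, each a list of 7 numbers: the shift along the world's x, y, z in cm, then the turn, a rotation vector about the world's x, y, z in degrees, then the opening, from 0 (shut) to 1 (fully open). In form: {"series": [[tx, ty, tz, ax, ay, az, jaw], ...]}. A call has 1 to 20 rows; each row is the pose to reach, as a shift and turn from the pose commanded when the call began; what a row does not reach only later rows make up. A row lasts 1/8 s, in which the tool goes at most 62.5 mm and 10.7 degrees, less where a joint would pass 70% of its speed; a pose out of reach is approached as far as the arm can. A call with a gripper value outside its range is refused whole. The fingers move at their own pace and stop on an object; the grip force is fixed at half the most. Time passes only in rows, so rows that repeat a pose let the fingers close. It gives the time, the measured TCP pose, the force, the opening and the grip force at its end, in the units of the state.
- arm.read_state(): the state, without advancing time (a new reading comes with each control period).
- viewer.camera(name): name is "scene" or "top"; returns a dict with "img" (384x512x3 uint8, blue, green, red), "intrinsics" (3x3 intrinsics, pixels), "R" (3x3) and "t" (3): a world point X has camera coordinates R X + t. Camera axes: x right, y down, z forward; pixel columns grow to the right and rows downward; lengths in m; the calibration is good to about 2 mm. A picture is of the moment at which its call begins. There is no depth.
- finish_job(): hands the job in; it is judged then, once.
The state is a dict: "clock": time; "q": joint angles; "joint_vel": joint speeds; "joint_torque": joint torques, N m; "tool_pos": TCP position; "eef_rot": TCP orientation; "wrist_force": force on the tool from outside, world axes, zero at the start; "torque": the same for the moment, N m; "grip_width": finger opening in m; "grip_force": force on a finger pad.
Only numpy, scipy, OpenCV 4.12 (cv2) and the standard library are available. Lean on these libraries where they do the work, as an engineer would, in place of code of your own. Each camera call takes 0.05 s, during which the arm holds its last target. There are 200 camera calls.

## Working session

There is one attempt and no reset: what is moved stays moved. The work goes in short steps, Python scripts to look and compute and a shell command to move; the robot and the scene stay as the last step left them, time stands still between calls to the robot, and variables do not carry over. Pictures are saved under pics/ and viewed, at most 10 in all, crops included, and the job is handed in when it is done.

```bash
mkdir -p pics; ls; python3 - <<'E'
from workcell import arm, viewer
import cv2,json
s=arm.read_state();print(s['clock'],s['tool_pos'],s['eef_rot'],s['grip_width'],arm.tip_reach)
for n in('scene','top'):
    d=viewer.camera(n);cv2.imwrite(f'pics/{n}0.png',d['img']);print(n,d['intrinsics'],d['R'],d['t'])
E
```

```text
pics
0.0 [0.24763083 0.57326831 0.23590365] [ 2.02478937e-01  9.79286321e-01 -7.43872668e-04 -1.68903213e-04] 0.08797505347883641 0.014
scene [[496.16263105   0.         261.33339226]
 [  0.         496.16263105 195.15119048]
 [  0.           0.           1.        ]] [[ 0.44452562  0.89572432  0.00865504]
 [ 0.72331271 -0.35322887 -0.5933364 ]
 [-0.52840864  0.27001353 -0.80490807]] [-0.27753302 -0.3075313   1.56483071]
top [[445.59019606   0.         253.10361255]
 [  0.         445.59019606 192.54011615]
 [  0.           0.           1.        ]] [[-0.02023953 -0.99976751  0.00743619]
 [-0.98266523  0.0185213  -0.18446139]
 [ 0.18428078 -0.0110407  -0.98281163]] [0.05310026 0.55507503 1.06470155]
```

View pics/scene0.png

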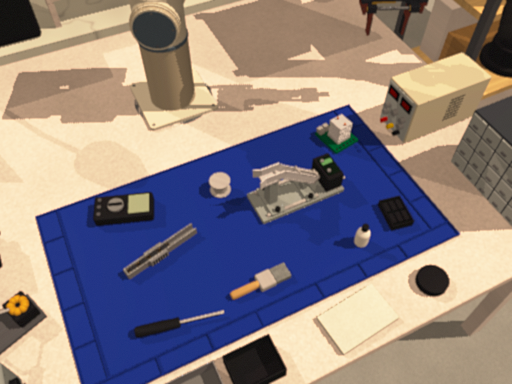

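View pics/top0.png

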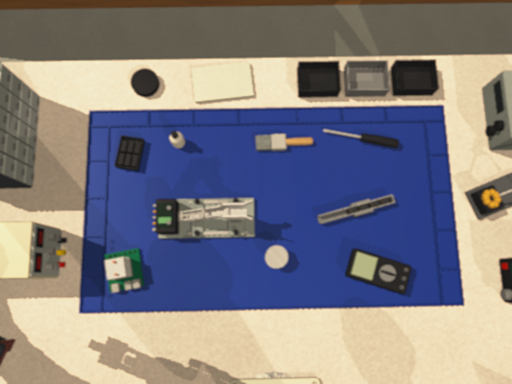

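Scene view: chute near (160,250), tester near (295,190). Top view: chute near (357,208), tester near (205,218). I'll enlarge both.

```bash
python3 - <<'E'
import cv2,numpy as np
t=cv2.imread('pics/top0.png');s=cv2.imread('pics/scene0.png')
a=cv2.resize(t[180:255,145:265],None,fx=6.6,fy=6.6,interpolation=cv2.INTER_CUBIC)[:, :792]
cv2.imwrite('pics/z1.png',a)
b=cv2.resize(t[188:230,312:402],None,fx=8,fy=8,interpolation=cv2.INTER_CUBIC)
c=cv2.resize(s[215:285,115:205],None,fx=8,fy=8,interpolation=cv2.INTER_CUBIC)
c=cv2.resize(s[218:282,118:203],None,fx=4,fy=4,interpolation=cv2.INTER_CUBIC)
o=np.zeros((600,720,3),np.uint8);o[:336]=b;o[340:596,:340]=c
cv2.imwrite('pics/z2.png',o)
cv2.imwrite('pics/z3.png',cv2.resize(s[145:225,240:350],None,fx=7,fy=7,interpolation=cv2.INTER_CUBIC))
E
```

```text
(no output)
```

View pics/z1.png

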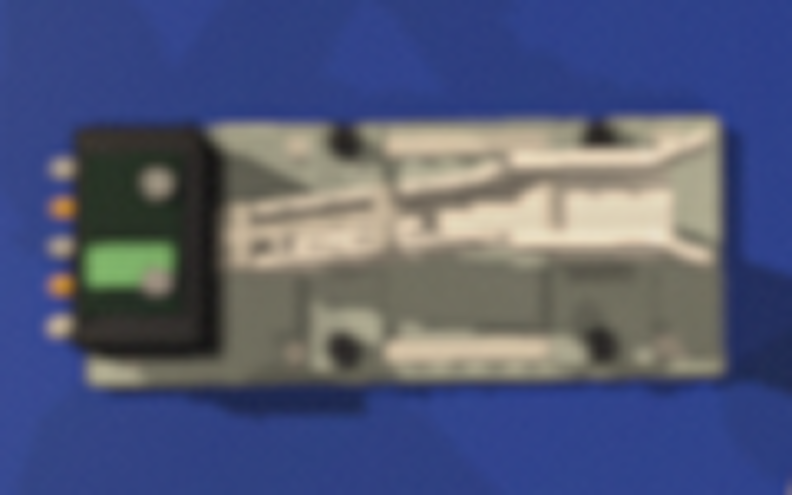

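View pics/z2.png

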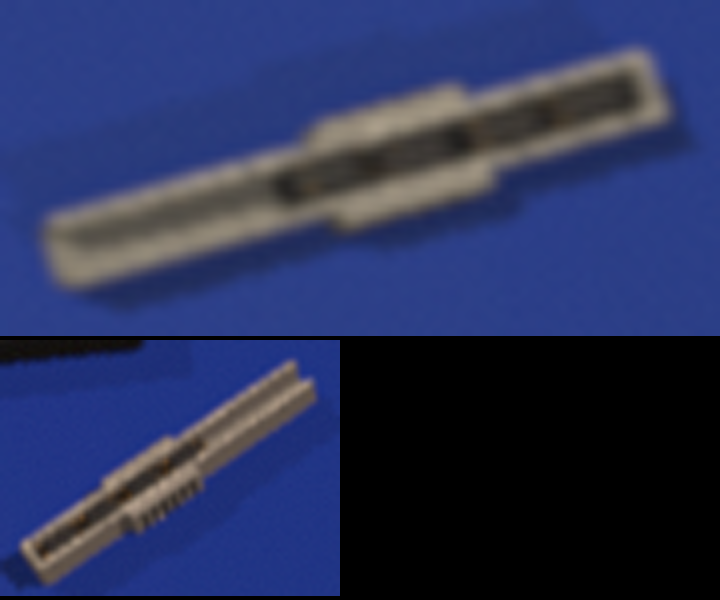

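View pics/z3.png

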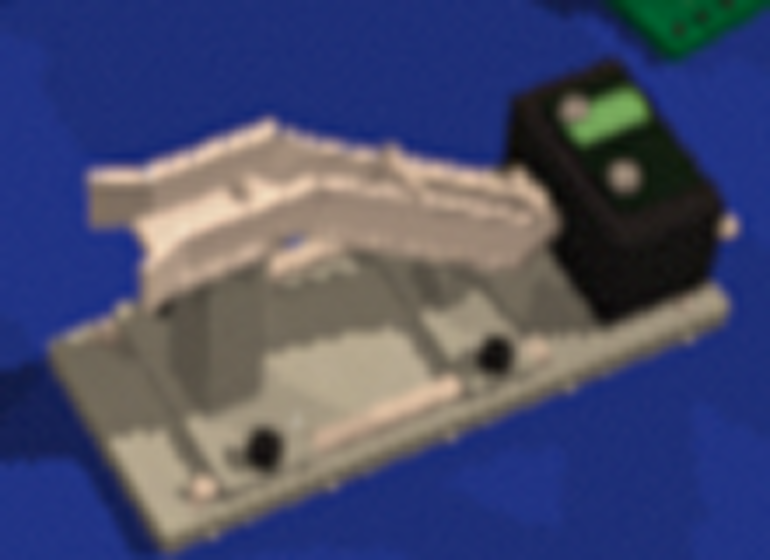

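Top zoom z1: stop bar slit near u≈556, shoe floor back edge near u≈672, so feed runs left (+y). z2: chute nose at left (45,218)/(65,288), tail at right (645,48)/(672,118). z3: flare tips near (88,172) and (145,270).

```bash
cat > h.py <<'E'
import numpy as np,cv2
from workcell import arm,viewer
C={}
def cam(n):
    if n not in C:C[n]=viewer.camera(n)
    return C[n]
def ray(n,p):
    d=cam(n);o=-d['R'].T@d['t'];v=d['R'].T@np.linalg.solve(d['intrinsics'],[p[0],p[1],1]);return o,v/np.linalg.norm(v)
def onz(n,p,z):
    o,v=ray(n,p);return o+v*(z-o[2])/v[2]
def tri(pt,ps):
    A=[];b=[]
    r=[ray('top',pt),ray('scene',ps)]
    M=[np.eye(3)-np.outer(v,v) for o,v in r]
    X=np.linalg.solve(M[0]+M[1],M[0]@r[0][0]+M[1]@r[1][0])
    return X,max(np.linalg.norm(m@(X-o)) for m,(o,v) in zip(M,r))
def proj(n,X):
    d=cam(n);c=d['intrinsics']@(d['R']@np.asarray(X)+d['t']);return c[:2]/c[2]
E
python3 - <<'E'
from h import *
np.set_printoptions(precision=4,suppress=True)
Z=lambda p,f,o:((p[0]+.5)/f-.5+o[0],(p[1]+.5)/f-.5+o[1])
z1=lambda *p:Z(p,6.6,(145,180));z2=lambda *p:Z(p,8,(312,188));zc=lambda *p:Z((p[0],p[1]-340),4,(118,218));z3=lambda *p:Z(p,7,(240,145))
print('cams',ray('top',(0,0))[0],ray('scene',(0,0))[0])
# chute
P={k:(z2(*a),zc(*b)) for k,a,b in [('tail+x',(645,48),(50,583)),('tail-x',(672,118),(22,545)),('nose-x',(65,270),(293,362)),('nose+x',(45,216),(316,382)),('gripA',(463,83),(125,515)),('gripB',(303,130),(203,478))]}
for k,(a,b) in P.items(): print(k,tri(a,b),onz('top',a,.026)[:2],onz('scene',b,.026)[:2])
# tester
for k,a,b in [('base back-robot',(722,375),(50,345)),('base back-far',(722,118),(170,530)),('flare robot',(712,262),(88,172)),('flare far',(712,132),(145,270)),('bend far',(500,155),(315,180)),('bend robot',(505,240),(272,122))]:
    print(k,tri(z1(*a),z3(*b)),onz('top',z1(*a),.017)[:2])
print('base front robot',onz('top',z1(88,385),.017))
for p in [(672,190),(672,240),(556,190),(556,240),(660,165),(660,240)]: print(p,onz('top',z1(*p),.121))
# masks
for n in('top','scene'):
    h=cv2.cvtColor(cam(n)['img'],cv2.COLOR_BGR2HSV)
    m=((h[...,0]<90)|(h[...,1]<100)).astype(np.uint8)
    x0,y0,x1,y1=(310,185,405,232) if n=='top' else (115,215,205,285)
    q=np.zeros_like(m);q[y0:y1,x0:x1]=m[y0:y1,x0:x1]
    c=max(cv2.findContours(q,0,1)[0],key=cv2.contourArea);print(n,cv2.minAreaRect(c),cv2.boxPoints(cv2.minAreaRect(c)))
E
```

```text
cams [0.3503 0.0546 1.1484] [ 1.1727 -0.2826  1.0795]
tail+x (array([ 0.5545, -0.3161,  0.0138]), np.float64(0.003101683925535136)) [ 0.5514 -0.3151] [ 0.5631 -0.3129]
tail-x (array([ 0.5294, -0.3216,  0.0231]), np.float64(0.001396071918342813)) [ 0.5285 -0.322 ] [ 0.5318 -0.3202]
nose-x (array([ 0.4827, -0.1269,  0.0265]), np.float64(0.001728986238658324)) [ 0.4834 -0.1253] [ 0.4816 -0.1284]
nose+x (array([ 0.5009, -0.1204,  0.0242]), np.float64(0.0003129818537348968)) [ 0.5008 -0.1198] [ 0.5019 -0.1209]
gripA (array([ 0.5405, -0.2574,  0.0264]), np.float64(0.0017497626097341702)) [ 0.5411 -0.2558] [ 0.5394 -0.259 ]
gripB (array([ 0.5286, -0.207 ,  0.0134]), np.float64(0.0005398017521360385)) [ 0.5268 -0.2035] [ 0.536  -0.2083]
base back-robot (array([0.45  , 0.0422, 0.0109]), np.float64(0.0004013653016155877)) [0.4493 0.0419]
base back-far (array([0.55  , 0.0417, 0.0186]), np.float64(0.001972654220648994)) [0.5495 0.0399]
flare robot (array([0.4773, 0.0463, 0.1428]), np.float64(0.0002909295214671517)) [0.493  0.0449]
flare far (array([0.5231, 0.0455, 0.1406]), np.float64(0.0005041418393371455)) [0.5441 0.0439]
bend far (array([0.5154, 0.1174, 0.1425]), np.float64(0.001324927788904788)) [0.5365 0.1266]
bend robot (array([0.4856, 0.1159, 0.1428]), np.float64(0.001253696201276852)) [0.5031 0.1249]
base front robot [0.4502 0.2851 0.017 ]
(672, 190) [0.5058 0.0594 0.121 ]
(672, 240) [0.488  0.0597 0.121 ]
(556, 190) [0.5065 0.1003 0.121 ]
(556, 240) [0.4888 0.1005 0.121 ]
(660, 165) [0.5148 0.0635 0.121 ]
(660, 240) [0.488  0.0639 0.121 ]
top ((355.91925048828125, 208.7038116455078), (15.173101425170898, 80.513916015625), 74.74488067626953) [[315.0847 211.9769]
 [392.7615 190.7923]
 [396.7538 205.4307]
 [319.077  226.6153]]
scene ((159.855712890625, 250.65101623535156), (16.466562271118164, 84.0531997680664), 55.00798034667969) [[120.7047 268.0067]
 [189.5638 219.8054]
 [199.0067 233.2953]
 [130.1477 281.4966]]
```

```bash
python3 -m pendant '{"series":[[8,-24,0,0,0,-16,0.7],[16,-48,0,0,0,-32,0.7],[27.2,-80.8,0,0,0,-52.1,0.7],[27.2,-80.8,0,0,0,-52.1,0.7],[27.2,-80.8,0,0,0,-52.1,0.7],[27.2,-80.8,0,0,0,-52.1,0.7],[27.2,-80.8,0,0,0,-52.1,0.7],[27.2,-80.8,0,0,0,-52.1,0.7],[27.2,-80.8,0,0,0,-52.1,0.7],[27.2,-80.8,0,0,0,-52.1,0.7],[27.2,-80.8,0,0,0,-52.1,0.7],[27.2,-80.8,0,0,0,-52.1,0.7],[27.2,-80.8,0,0,0,-52.1,0.7],[27.2,-80.8,0,0,0,-52.1,0.7],[27.2,-80.8,-8,0,0,-52.1,0.7],[27.2,-80.8,-16,0,0,-52.1,0.7],[27.2,-80.8,-16,0,0,-52.1,0.7],[27.2,-80.8,-16,0,0,-52.1,0.7],[27.2,-80.8,-16,0,0,-52.1,0.7]]}'
python3 -c "
from h import *
from scipy.spatial.transform import Rotation as R
s=arm.read_state();print(R.from_quat(s['eef_rot']).as_matrix().round(3),s['q'])
im=cam('top')['img'];cv2.imwrite('pics/t1.png',cv2.resize(im[150:270,270:430],None,fx=4.5,fy=4.5,interpolation=cv2.INTER_CUBIC))"
```

```text
clock: 2.58
tool_pos: [0.5207, -0.2346, 0.0779]
eef_rot: [0.612, 0.791, 0.0, 0.001]
wrist_force: [0.1, -0.2, 0.0]
grip_width: 0.0617
grip_force: 0.0
[[-0.251  0.968  0.001]
 [ 0.968  0.251 -0.001]
 [-0.001  0.001 -1.   ]] [-4.44170235e-01  5.71017317e-01  1.83919901e+00 -2.40148151e-05
  7.29803348e-01 -6.97888818e-01]
```

View pics/t1.png

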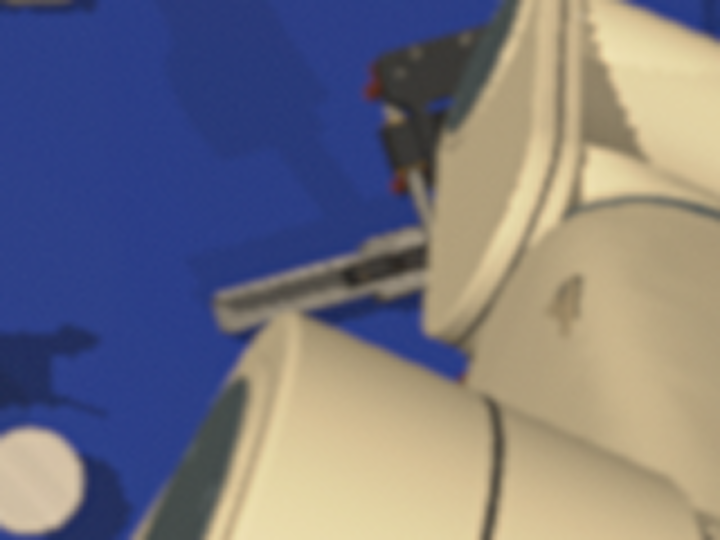

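The arm hides the grip from above; the chute's nose shows at (220,310), undisturbed. I'll descend and close.

```bash
python3 -m pendant '{"series":[[-0.1,0,-3,0,0,0,0.7],[-0.1,0,-5,0,0,0,0.7],[-0.1,0,-5.8,0,0,0,0.7],[-0.1,0,-5.8,0,0,0,0.7],[-0.1,0,-5.8,0,0,0,0.5],[-0.1,0,-5.8,0,0,0,0.4],[-0.1,0,-5.8,0,0,0,0.3],[-0.1,0,-5.8,0,0,0,0.3],[-0.1,0,-5.8,0,0,0,0.3],[-0.1,0,-5.8,0,0,0,0.3]]}'
python3 -c "
from h import *
im=cam('scene')['img'];cv2.imwrite('pics/s2.png',cv2.resize(im[180:300,90:230],None,fx=5,fy=5,interpolation=cv2.INTER_CUBIC))"
```

```text
clock: 3.88
tool_pos: [0.5191, -0.2344, 0.0191]
eef_rot: [0.612, 0.791, 0.0, 0.0]
wrist_force: [-0.5, 0.3, 5.7]
grip_width: 0.0336
grip_force: 30.0
```

View pics/s2.png

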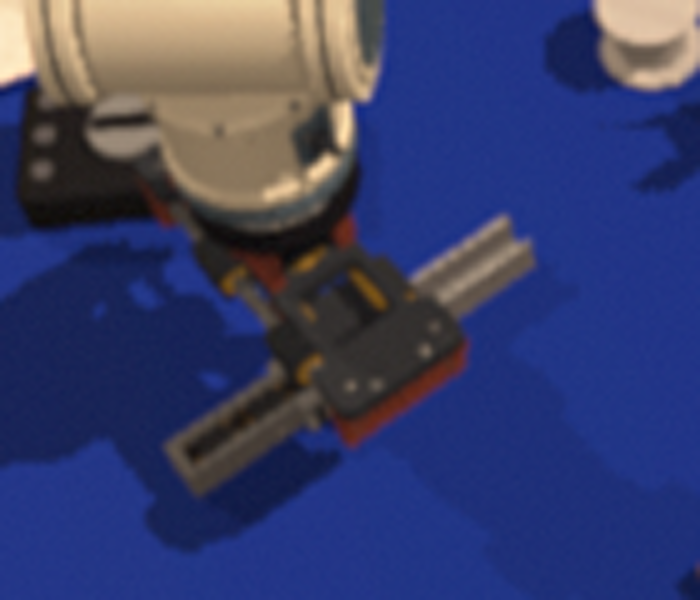

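Scene crop: fingers hold the chute at its ribbed grips around (390,350), relays still in the tail half (230,430), nose at (520,240). I'll lift, keeping accelerations low.

```bash
python3 -m pendant '{"series":[[0,0,0.3,0,0,0,0.3],[0,0,1,0,0,0,0.3],[0,0,2.2,0,0,0,0.3],[0,0,4,0,0,-1,0.3],[-0.1,0.4,6,0,0,-2,0.3],[-0.2,1.2,8,0,0,-3.5,0.3],[-0.4,2.2,10,0,0,-5,0.3],[-0.6,3.4,12,0,0,-6.5,0.3],[-0.8,4.6,13.4,0,0,-8,0.3],[-1.0,5.8,14.1,0,0,-9.5,0.3],[-1.2,7,14.4,0,0,-11,0.3],[-1.4,8.2,14.4,0,0,-12.2,0.3],[-1.6,9.4,14.4,0,0,-13.2,0.3],[-1.7,10.4,14.4,0,0,-14,0.3],[-1.8,11.2,14.4,0,0,-14.5,0.3],[-1.9,11.7,14.4,0,0,-14.5,0.3],[-1.9,11.9,14.4,0,0,-14.5,0.3],[-1.9,11.9,14.4,0,0,-14.5,0.3],[-1.9,11.9,14.4,0,0,-14.5,0.3]]}'
python3 -c "
from h import *
im=cam('scene')['img'];a=cv2.resize(im[130:250,160:320],None,fx=5,fy=5,interpolation=cv2.INTER_CUBIC)
cv2.imwrite('pics/s3.png',a);im=cam('top')['img'];cv2.imwrite('pics/t3.png',cv2.resize(im[180:250,180:330],None,fx=5.3,fy=5.3,interpolation=cv2.INTER_CUBIC))"
```

```text
clock: 6.3
tool_pos: [0.4999, -0.1155, 0.1626]
eef_rot: [0.707, 0.707, -0.0, 0.0]
wrist_force: [0.8, -0.0, -1.7]
grip_width: 0.0338
grip_force: 30.0
```

View pics/s3.png

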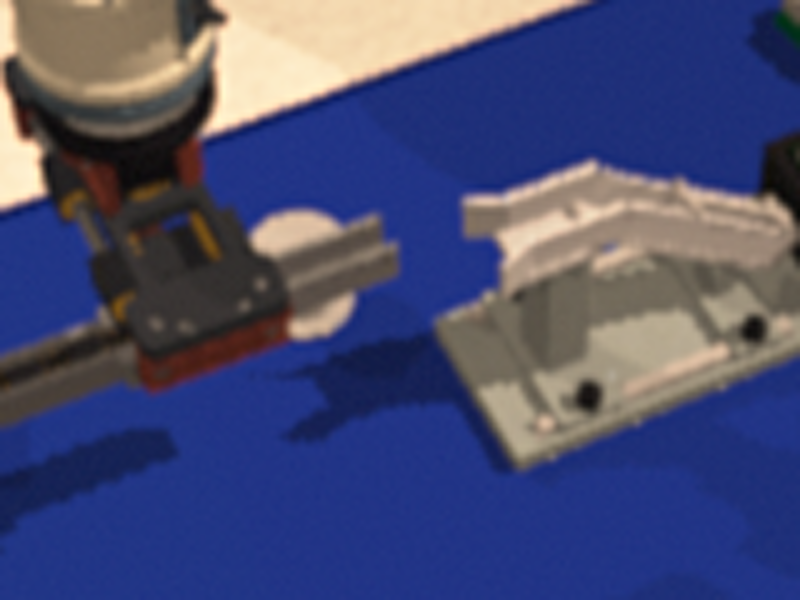

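The chute hangs level with its nose's +x wall corners at (398,243) top and (400,275) bottom, in line with the shoe; relays still in the tail. Check nose position numerically.

```bash
python3 - <<'E'
from h import *
np.set_printoptions(precision=4,suppress=True)
im=cam('top')['img'].astype(int)
print([proj('top',(x,0,.1695)) for x in(.49,.51)])
nb=(im[...,0]-im[...,2]<40)
u0,v0=proj('top',(.5,0,.1695)).astype(int)
for v in range(v0-7,v0+8): print(v,''.join('#' if k else '.' for k in nb[v,225:310]))
ps=((398.5)/5-.5+160,(243.5)/5-.5+130);pb=((400.5)/5-.5+160,275.5/5-.5+130)
print('scene on x=.51:',end='')
for p in(ps,pb):
    o,v=ray('scene',p);print(o+v*(.51-o[0])/v[0])
E
```

```text
[array([273.1393, 211.6108]), array([272.883 , 202.7129])]
200 ##############################.......................................................
201 ##############################.......................................................
202 ##############################..............................................#########
203 ##############################...................####################################
204 ##############################...................####################################
205 ##############################...................####################################
206 ##############################..................#####################################
207 ##############################..................#####################################
208 ##############################..................#####################################
209 ##############################..................#####################################
210 ##############################..................#####################################
211 ##############################..................#####################################
212 ##############################..................#####################################
213 ##############################...................####################################
214 ##############################......................................................#
scene on x=.51:[ 0.51   -0.0025  0.1715]
[ 0.51   -0.0022  0.1469]
```

```bash
python3 -m pendant '{"series":[[0,0.3,-0.4,0,0,0,0.3],[0,1,-1,0,0,0,0.3],[0,2,-1.6,0,0,0,0.3],[0,3,-2,0,0,0,0.3],[0,4,-2.1,0,0,0,0.3],[0,5,-2.1,0,0,0,0.3],[0,6,-2.1,0,0,0,0.3],[0,7,-2.1,0,0,0,0.3],[0,7.8,-2.1,0,0,0,0.3],[0,8.3,-2.1,0,0,0,0.3],[0,8.5,-2.1,0,0,0,0.3],[0,8.5,-2.1,0,0,0,0.3],[0,8.5,-2.1,0,0,0,0.3]]}'
cat > c.py <<'E'
from h import *
np.set_printoptions(precision=4,suppress=True)
s=arm.read_state();print(s['tool_pos'],s['wrist_force'],s['torque'])
im=cam('top')['img'];np.save('top.npy',im)
print(proj('top',(.5,.084,.121)))
E
python3 c.py
```

```text
clock: 8.12
tool_pos: [0.4998, -0.0304, 0.1417]
eef_rot: [0.707, 0.707, -0.0, -0.0]
wrist_force: [0.3, -0.0, -1.4]
grip_width: 0.0338
grip_force: 30.0
[ 0.4998 -0.0304  0.1417] [ 0.2556 -0.0014 -1.3578] [-0.0319  0.0608  0.0003]
[235.8728 211.0077]
```

```bash
python3 -m pendant '{"series":[[0,0,-0.1,0,0,0,0.3],[0,0,-0.2,0,0,0,0.3],[0,0,-0.3,0,0,0,0.3],[0,0,-0.35,0,0,0,0.3],[0,0,-0.35,0,0,0,0.3],[0,0,-0.35,0,0,0,0.3]]}'; python3 c.py; python3 -m pendant '{"series":[[0,0,-0.05,0,0,0,0.3],[0,0,-0.05,0,0,0,0.3],[0,0,-0.05,0,0,0,0.3]]}'; python3 c.py
```

```text
clock: 8.93
tool_pos: [0.4998, -0.0302, 0.1382]
eef_rot: [0.707, 0.707, -0.0, -0.0]
wrist_force: [0.0, 0.1, -1.2]
grip_width: 0.0339
grip_force: 30.0
[ 0.4998 -0.0302  0.1382] [ 0.0252  0.1499 -1.1905] [-0.0912  0.0457 -0.0315]
[235.8728 211.0077]
clock: 9.35
tool_pos: [0.4999, -0.0303, 0.1377]
eef_rot: [0.707, 0.707, -0.0, 0.0]
wrist_force: [0.4, 0.7, -1.3]
grip_width: 0.0339
grip_force: 30.0
[ 0.4999 -0.0303  0.1377] [ 0.3805  0.6848 -1.2742] [-0.076   0.0613 -0.0779]
[235.8728 211.0077]
```

```bash
for i in 1 2; do python3 -m pendant '{"series":[[0,0,-0.05,0,0,0,0.3],[0,0,-0.05,0,0,0,0.3],[0,0,-0.05,0,0,0,0.3]]}' | sed -n 2,4p; python3 c.py; done
```

```text
tool_pos: [0.4999, -0.0302, 0.1372]
eef_rot: [0.707, 0.707, 0.0, 0.0]
wrist_force: [-0.2, -0.3, -1.3]
[ 0.4999 -0.0302  0.1372] [-0.2145 -0.2518 -1.2679] [-0.0959  0.0401  0.04  ]
[235.8728 211.0077]
tool_pos: [0.4999, -0.0303, 0.1368]
eef_rot: [0.707, 0.707, 0.0, 0.0]
wrist_force: [0.1, -1.2, 0.5]
[ 0.4999 -0.0303  0.1368] [ 0.0643 -1.2013  0.5327] [0.0294 0.1015 0.0114]
[235.8728 211.0077]
```

Floor contact (+1.8 N) at the predicted height. Now push toward the bar.

```bash
python3 -m pendant '{"series":[[0,0.15,0,0,0,0,0.3],[0,0.35,0,0,0,0,0.3],[0,0.6,0,0,0,0,0.3],[0,0.8,0,0,0,0,0.3],[0,0.95,0,0,0,0,0.3],[0,1.0,0,0,0,0,0.3],[0,1.0,0,0,0,0,0.3]]}'|sed -n 2p; python3 c.py; for i in 1 2 3; do python3 -m pendant '{"series":[[0,0.1,0,0,0,0,0.3],[0,0.1,0,0,0,0,0.3]]}'|sed -n 1p; python3 c.py; done
```

```text
tool_pos: [0.4999, -0.0201, 0.1367]
[ 0.4999 -0.0201  0.1367] [ 0.0842 -0.415   1.1238] [ 0.0323 -0.0157 -0.0561]
[235.8728 211.0077]
clock: 11.42
[ 0.4998 -0.0192  0.1367] [ 1.0461 -1.6607  2.1341] [-0.0614  0.0436 -0.0211]
[235.8728 211.0077]
clock: 11.72
[ 0.4999 -0.0182  0.1367] [ 0.1725 -2.1343  2.6888] [-0.1014  0.0457 -0.0307]
[235.8728 211.0077]
clock: 12.02
[ 0.4998 -0.0172  0.1367] [ 0.2319 -1.6007  1.8217] [-0.092  0.034 -0.017]
[235.8728 211.0077]
```

```bash
for i in 1 2 3 4; do python3 -m pendant '{"series":[[0,0.05,0.005,0,0,0,0.3],[0,0.05,0.005,0,0,0,0.3]]}'|sed -n 1p; python3 c.py; done
```

```text
clock: 12.32
[ 0.4998 -0.0167  0.1367] [ 0.8812 -0.939   1.6543] [-0.1082  0.0659  0.0171]
[235.8728 211.0077]
clock: 12.62
[ 0.4998 -0.0162  0.1368] [-0.4635 -1.6027  2.3253] [-0.0933  0.0222 -0.0565]
[235.8728 211.0077]
clock: 12.92
[ 0.4998 -0.0157  0.1368] [ 1.1568 -2.098   1.234 ] [-0.1    -0.0047 -0.1024]
[235.8728 211.0077]
clock: 13.22
[ 0.4998 -0.0152  0.1368] [ 0.7686 -1.3055  1.0429] [-0.0365 -0.0483 -0.0315]
[235.8728 211.0077]
```

```bash
for i in 1 2 3; do python3 -m pendant '{"series":[[0,0.05,0,0,0,0,0.3],[0,0.05,0,0,0,0,0.3]]}'|sed -n 1p; python3 c.py|head -1; done
```

```text
clock: 13.52
[ 0.4998 -0.0147  0.1369] [0.5021 0.2367 0.7792] [-0.0831 -0.0128 -0.0433]
clock: 13.82
[ 0.4998 -0.0142  0.1369] [-0.0949 -1.4264  0.3501] [-0.0448 -0.005  -0.0263]
clock: 14.12
[ 0.4998 -0.0139  0.1369] [ 0.6493 -0.8899  0.5616] [-0.3049 -0.0141 -0.1017]
```

```bash
for i in 1 2; do python3 -m pendant '{"series":[[0,0.05,0,0,0,0,0.3],[0,0.05,0,0,0,0,0.3]]}'|sed -n 1p; python3 c.py|head -1; done
```

```text
clock: 14.42
[ 0.4999 -0.0138  0.1369] [ 0.576  -5.5646  0.8485] [-0.8704  0.1094 -0.0023]
clock: 14.72
[ 0.4999 -0.0137  0.137 ] [-0.211  -8.6442  0.5597] [-1.2962  0.0582  0.0035]
```

Butted: position stalls at TCP y=-0.0138 with Fy rising. I'll ease off to a few newtons and begin raising the tail about the nose edge.

```bash
python3 -m pendant '{"series":[[0,-0.05,0,0,0,0,0.3],[0,-0.05,0,0,0,0,0.3],[0,-0.05,0,0,0,0,0.3]]}'|sed -n 1p; python3 c.py|head -1;  python3 -m pendant '{"series":[[0,0.03,0.2,-1,0,0,0.3],[0,0.08,0.5,-2.5,0,0,0.3],[0,0.13,0.74,-3.75,0,0,0.3],[0,0.18,0.99,-5,0,0,0.3],[0,0.18,0.99,-5,0,0,0.3],[0,0.18,0.99,-5,0,0,0.3]]}'; python3 c.py|head -1
```

```text
clock: 15.15
[ 0.4999 -0.0138  0.1369] [-0.5742 -5.7846  0.0704] [-0.9432  0.0955 -0.02  ]
clock: 15.95
tool_pos: [0.4999, -0.0121, 0.1469]
eef_rot: [0.706, 0.707, -0.031, 0.031]
wrist_force: [0.3, -6.6, 1.0]
grip_width: 0.0341
grip_force: 30.0
[ 0.4999 -0.0121  0.1469] [ 0.3064 -6.6106  0.9949] [-1.0971 -0.0558 -0.0731]
```

```bash
python3 -m pendant '{"series":[[0,0.04,0.2,-1,0,0,0.3],[0,0.1,0.48,-2.5,0,0,0.3],[0,0.17,0.73,-3.75,0,0,0.3],[0,0.24,0.97,-5,0,0,0.3],[0,0.31,1.16,-6,0,0,0.3],[0,0.37,1.35,-7,0,0,0.3],[0,0.37,1.35,-7,0,0,0.3]]}'; python3 c.py|head -1
```

```text
clock: 16.88
tool_pos: [0.4998, -0.0082, 0.1605]
eef_rot: [0.703, 0.704, -0.075, 0.074]
wrist_force: [1.3, -6.6, 0.2]
grip_width: 0.034
grip_force: 30.0
[ 0.4998 -0.0082  0.1605] [ 1.3191 -6.5883  0.1564] [-1.1749 -0.106  -0.1381]
```

```bash
python3 -m pendant '{"series":[[0,0.04,0.19,-1,0,0,0.3],[0,0.11,0.37,-2,0,0,0.3],[0,0.18,0.56,-3,0,0,0.3],[0,0.26,0.75,-4,0,0,0.3],[0,0.34,0.93,-5,0,0,0.3],[0,0.43,1.11,-6,0,0,0.3],[0,0.43,1.11,-6,0,0,0.3]]}'; cat > l.py <<'E'
from h import *
import sys
n=sys.argv[1];im=cam('scene')['img']
cv2.imwrite(f'pics/{n}.png',cv2.resize(im[110:240,170:350],None,fx=4.4,fy=4.4,interpolation=cv2.INTER_CUBIC))
E
python3 c.py|head -1; python3 l.py p18
```

```text
clock: 17.8
tool_pos: [0.4998, -0.0037, 0.1716]
eef_rot: [0.698, 0.699, -0.111, 0.111]
wrist_force: [1.3, -6.2, 1.8]
grip_width: 0.034
grip_force: 30.0
[ 0.4998 -0.0037  0.1716] [ 1.3297 -6.2452  1.8313] [-1.1182 -0.1749 -0.0542]
```

```bash
python3 -m pendant '{"series":[[0,0.07,0.19,-1,0,0,0.3],[0,0.15,0.38,-2,0,0,0.3],[0,0.24,0.55,-3,0,0,0.3],[0,0.34,0.73,-4,0,0,0.3],[0,0.44,0.91,-5,0,0,0.3],[0,0.54,1.08,-6,0,0,0.3],[0,0.54,1.08,-6,0,0,0.3],[0,0.54,1.08,-6,0,0,0.3]]}'; python3 c.py|head -1; python3 l.py p24
```

```text
clock: 18.9
tool_pos: [0.4997, 0.0019, 0.1823]
eef_rot: [0.691, 0.692, -0.148, 0.147]
wrist_force: [2.1, -5.7, 0.7]
grip_width: 0.0336
grip_force: 30.0
[0.4997 0.0019 0.1823] [ 2.1478 -5.683   0.7295] [-0.906  -0.2356 -0.0533]
```

View pics/p24.png

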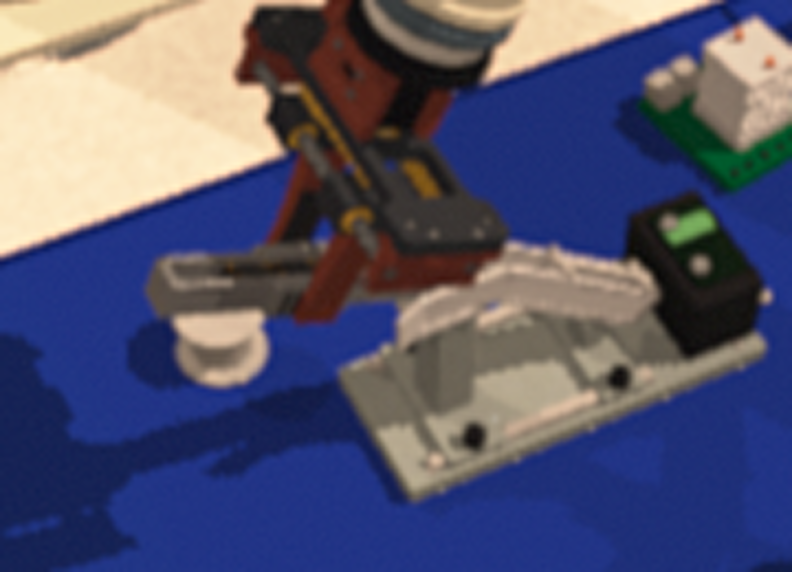

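At 24° the tail end of the chute (180,270) is empty and relays are moving (dark row from 230 on). Raise on to 30° and dwell.

```bash
python3 -m pendant '{"series":[[0,0.1,0.17,-1,0,0,0.3],[0,0.21,0.34,-2,0,0,0.3],[0,0.32,0.51,-3,0,0,0.3],[0,0.43,0.67,-4,0,0,0.3],[0,0.54,0.83,-5,0,0,0.3],[0,0.66,0.99,-6,0,0,0.3],[0,0.66,0.99,-6,0,0,0.3],[0,0.66,0.99,-6,0,0,0.3],[0,0.66,0.99,-6,0,0,0.3],[0,0.66,0.99,-6,0,0,0.3],[0,0.66,0.99,-6,0,0,0.3]]}'; cat > m.py <<'E'
from h import *
from scipy.spatial.transform import Rotation as R
s=arm.read_state();p=np.array(s['tool_pos']);Q=R.from_quat(s['eef_rot']).as_matrix()
print(p.round(4),np.array(s['wrist_force']).round(1))
f=Q[:,0]; f=f if f[1]>0 else -f; up=-Q[:,2]
def chute(x,y,z): return p+f*(x-(-.0145))+np.cross(up,f)*y+up*(z-.016)
print('nose',chute(.1,0,0).round(4))
for n in('scene','top'):
    im=cam(n)['img']
    print(n,'chute floor V, tail->nose:',[int(cv2.getRectSubPix(im,(1,1),tuple(map(float,proj(n,chute(x,0,.016)))))[0,0].max()) for x in np.arange(-.09,.1,.008)])
    a=np.deg2rad(38)
    print(n,'track:',[int(cv2.getRectSubPix(im,(1,1),tuple(map(float,proj(n,(.5,.101+.004+d*np.cos(a),.121-d*np.sin(a)+.018)))))[0,0].max()) for d in np.arange(0,.138,.007)])
E
python3 m.py
```

```text
clock: 20.38
tool_pos: [0.4997, 0.0086, 0.1923]
eef_rot: [0.683, 0.683, -0.184, 0.183]
wrist_force: [0.8, -5.5, 0.7]
grip_width: 0.0334
grip_force: 30.0
[0.4997 0.0086 0.1923] [ 0.8 -5.5  0.7]
nose [0.4996 0.0996 0.121 ]
scene chute floor V, tail->nose: [138, 115, 120, 115, 125, 89, 77, 77, 76, 78, 78, 91, 75, 70, 82, 126, 83, 76, 69, 72, 72, 72, 72, 72]
scene track: [72, 69, 75, 141, 119, 172, 170, 151, 157, 166, 149, 162, 169, 146, 143, 143, 141, 150, 140, 139]
top chute floor V, tail->nose: [123, 130, 109, 115, 76, 76, 77, 77, 77, 77, 77, 76, 70, 100, 52, 90, 88, 89, 58, 120, 142, 141, 143, 142]
top track: [142, 142, 142, 142, 142, 140, 135, 156, 226, 235, 228, 169, 229, 236, 226, 228, 231, 233, 234, 235]
```

```bash
python3 -m pendant '{"series":[[0,0.12,0.16,-1,0,0,0.3],[0,0.24,0.31,-2,0,0,0.3],[0,0.37,0.47,-3,0,0,0.3],[0,0.5,0.62,-4,0,0,0.3],[0,0.63,0.77,-5,0,0,0.3],[0,0.77,0.91,-6,0,0,0.3],[0,0.77,0.91,-6,0,0,0.3],[0,0.77,0.91,-6,0,0,0.3],[0,0.77,0.91,-6,0,0,0.3],[0,0.77,0.91,-6,0,0,0.3]]}'|head -1; python3 m.py; python3 - <<'E'
from h import *
s=cam('scene')['img'];t=cam('top')['img']
s0=cv2.imread('pics/scene0.png');t0=cv2.imread('pics/top0.png')
f=lambda im,k:cv2.resize(im,None,fx=k,fy=k,interpolation=cv2.INTER_CUBIC)
o=np.zeros((600,800,3),np.uint8)
a=f(s[130:205,190:350],5);o[:375,:800]=a
b=f(t[185:245,150:260],3.6);o[380:596,:396]=b[:216]
c=f(t0[185:245,150:260],3.6);o[380:596,400:796]=c[:216]
cv2.imwrite('pics/f.png',o)
E
```

```text
clock: 21.72
[0.4998 0.0163 0.2014] [-0.2 -4.5  2.2]
nose [0.4997 0.0994 0.121 ]
scene chute floor V, tail->nose: [133, 123, 137, 135, 119, 124, 111, 75, 78, 78, 77, 93, 83, 71, 72, 106, 119, 120, 118, 125, 120, 119, 122, 140]
scene track: [131, 139, 141, 163, 119, 173, 171, 152, 157, 165, 149, 163, 170, 146, 144, 143, 140, 150, 141, 139]
top chute floor V, tail->nose: [112, 97, 98, 105, 94, 74, 74, 74, 75, 75, 75, 75, 78, 87, 73, 100, 72, 78, 90, 76, 88, 86, 69, 31]
top track: [26, 23, 51, 138, 154, 154, 153, 153, 154, 153, 153, 153, 154, 151, 149, 149, 148, 168, 212, 223]
```

View pics/f.png

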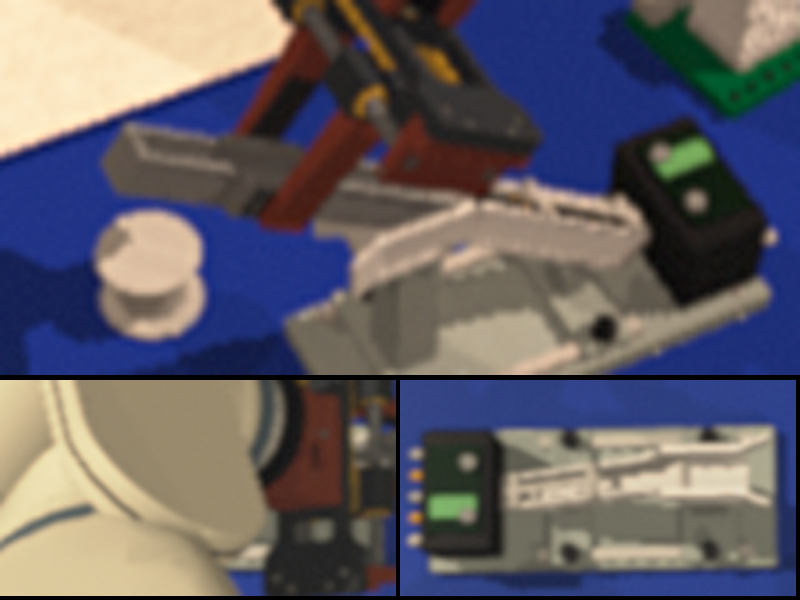

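Scene crop: chute interior is plain grey and empty both sides of the fingers (150,140; 390,190); dark relays show in the track slots near (580,215). Now back the chute out, off the bar first, and level it.

```bash
python3 -m pendant '{"series":[[0,-0.15,0.05,0,0,0,0.3],[0,-0.5,0.3,0,0,0,0.3],[0,-1.2,0.9,0,0,0,0.3],[0,-2.4,1.8,0,0,0,0.3],[0,-4,2.8,2,0,0,0.3],[0,-6,3.6,5,0,0,0.3],[0,-8.5,4,9,0,0,0.3],[0,-11,4,14,0,0,0.3],[0,-13.5,4,20,0,0,0.3],[0,-15.5,4,26,0,0,0.3],[0,-16.5,4,31,0,0,0.3],[0,-17,4,34.5,0,0,0.3],[0,-17,4,36,0,0,0.3],[0,-17,4,36,0,0,0.3],[0,-17,4,36,0,0,0.3]]}'; python3 m.py
```

```text
clock: 23.8
tool_pos: [0.4996, -0.1533, 0.2412]
eef_rot: [0.707, 0.708, -0.0, 0.0]
wrist_force: [0.0, 0.5, -1.9]
grip_width: 0.0337
grip_force: 30.0
[ 0.4996 -0.1533  0.2412] [ 0.   0.5 -1.9]
nose [ 0.4994 -0.0388  0.2251]
scene chute floor V, tail->nose: [78, 78, 80, 79, 80, 78, 91, 56, 54, 52, 86, 54, 54, 55, 65, 51, 56, 106, 107, 106, 109, 110, 122, 117]
scene track: [159, 162, 164, 175, 116, 172, 171, 151, 158, 165, 149, 163, 170, 147, 144, 143, 141, 151, 140, 139]
top chute floor V, tail->nose: [120, 114, 116, 123, 125, 225, 160, 226, 218, 175, 175, 175, 125, 96, 89, 99, 92, 100, 95, 92, 102, 92, 106, 121]
top track: [218, 217, 195, 137, 35, 31, 51, 53, 55, 59, 139, 188, 144, 134, 132, 137, 133, 131, 136, 136]
```

```bash
python3 -m pendant '{"series":[[0.2,-1,-1,0,0,2,0.3],[0.6,-3,-3,0,0,5,0.3],[1,-5,-6,0,0,8,0.3],[1.5,-7,-9,0,0,11,0.3],[1.9,-8.1,-12,0,0,14,0.3],[1.95,-8.1,-15,0,0,14.5,0.3],[1.95,-8.1,-18,0,0,14.5,0.3],[1.95,-8.1,-20,0,0,14.5,0.3],[1.95,-8.1,-21,0,0,14.5,0.3],[1.95,-8.1,-21.6,0,0,14.5,0.3],[1.95,-8.1,-21.9,0,0,14.5,0.3],[1.95,-8.1,-22,0,0,14.5,0.3],[1.95,-8.1,-22.1,0,0,14.5,0.3],[1.95,-8.1,-22.15,0,0,14.5,0.3],[1.95,-8.1,-22.15,0,0,14.5,0.3]]}'; python3 m.py
```

```text
clock: 25.78
tool_pos: [0.5194, -0.2348, 0.0198]
eef_rot: [0.612, 0.791, 0.0, 0.0]
wrist_force: [-0.1, 1.3, -0.8]
grip_width: 0.0337
grip_force: 30.0
[ 0.5194 -0.2348  0.0198] [-0.1  1.3 -0.8]
nose [ 0.4907 -0.124   0.0038]
scene chute floor V, tail->nose: [81, 79, 79, 79, 79, 78, 78, 76, 67, 55, 53, 53, 51, 52, 52, 52, 53, 112, 130, 132, 134, 136, 132, 113]
scene track: [161, 161, 164, 177, 117, 174, 171, 152, 159, 166, 150, 164, 171, 147, 145, 144, 142, 151, 142, 140]
top chute floor V, tail->nose: [102, 187, 192, 199, 204, 208, 213, 216, 217, 219, 221, 223, 224, 226, 227, 228, 230, 217, 213, 144, 74, 75, 73, 79]
top track: [215, 213, 192, 135, 34, 31, 50, 52, 55, 58, 136, 184, 141, 131, 130, 134, 129, 129, 134, 133]
```

```bash
python3 -m pendant '{"series":[[0,0,-0.04,0,0,0,0.3],[0,0,-0.07,0,0,0,0.3],[0,0,-0.07,0,0,0,0.3]]}'|sed -n 1,4p; python3 -m pendant '{"series":[[0,0,0,0,0,0,0.42],[0,0,0,0,0,0,0.5],[0,0,0,0,0,0,0.6],[0,0,0,0,0,0,0.7],[0,0,0,0,0,0,0.7],[0,0,0.5,0,0,0,0.7],[0,0,2,0,0,0,0.7],[0,0,5,0,0,0,0.7],[0,0,10,0,0,0,0.7],[0,0,15,0,0,0,0.7],[0,0,20,0,0,0,0.7],[-5,-6,24,0,0,0,0.7],[-10,-12,24,0,0,0,0.7],[-10,-17,24,0,0,0,0.7],[-10,-17,24,0,0,0,0.7],[-10,-17,24,0,0,0,0.7],[-10,-17,24,0,0,0,0.7]]}'; python3 - <<'E'
from h import *
a=np.deg2rad(14.5);d=np.array([-np.sin(a),np.cos(a)]);o=np.array([.5194,-.2348])+.0145*d
t0=cv2.imread('pics/top0.png');s0=cv2.imread('pics/scene0.png')
g=lambda im,p:int(cv2.getRectSubPix(im,(1,1),tuple(map(float,p)))[0,0].max())
for n,i0 in(('scene',s0),('top',t0)):
  for nm,im in(('before',i0),('now',cam(n)['img'])):
    print(n,nm,[g(im,proj(n,(*(o+x*d),.012))) for x in np.arange(-.09,.1,.008)])
    b=np.deg2rad(38)
    print('  track',[g(im,proj(n,(.5,.105+q*np.cos(b),.121-q*np.sin(b)+.018))) for q in np.arange(0,.138,.007)])
  im=cam(n)['img'];df=(np.abs(im.astype(int)-i0).max(2)>45).astype(np.uint8)
  _,_,st,_=cv2.connectedComponentsWithStats(df);print(st[1:][st[1:,4]>8])
E
```

```text
clock: 26.25
tool_pos: [0.5193, -0.2348, 0.0191]
eef_rot: [0.612, 0.791, -0.0, 0.0]
wrist_force: [-0.6, -0.9, -0.1]
clock: 28.38
tool_pos: [0.4197, -0.4033, 0.2588]
eef_rot: [0.612, 0.791, 0.0, -0.0]
wrist_force: [-0.8, 0.8, -0.6]
grip_width: 0.0616
grip_force: 0.0
scene before [145, 137, 141, 126, 119, 111, 118, 143, 134, 140, 143, 138, 126, 114, 138, 143, 156, 145, 149, 143, 153, 158, 150, 152]
  track [158, 160, 162, 188, 181, 201, 199, 186, 179, 188, 186, 166, 174, 184, 180, 177, 179, 181, 168, 169]
scene now [162, 153, 146, 153, 149, 142, 149, 158, 173, 162, 167, 175, 160, 146, 155, 165, 162, 159, 151, 142, 151, 160, 152, 141]
  track [160, 161, 164, 176, 117, 173, 171, 152, 158, 165, 148, 163, 170, 147, 144, 144, 140, 152, 141, 139]
[[   0    0   54   56 2184]
 [ 135    0   45   28  453]
 [ 183    0   26   13  125]
 [ 185    0   37   49 1048]
 [ 359    0   43   36  399]
 [ 411    0   18   13  169]
 [  54    2    4    9   16]
 [ 115    5   16   23  249]
 [ 401    7    7    2   13]
 [ 200   11    5    3   10]
 [ 131   12   45   36 1242]
 [ 203   13    4    7   13]
 [ 183   36    
[... 413 characters left out ...]
 68, 41, 83, 85, 89, 88, 88, 87, 89, 93, 120]
  track [223, 222, 202, 216, 216, 200, 212, 164, 150, 198, 188, 197, 199, 208, 204, 206, 207, 197, 177, 175]
top now [87, 89, 87, 85, 89, 92, 90, 89, 88, 90, 89, 85, 87, 88, 86, 85, 87, 90, 88, 88, 87, 90, 94, 120]
  track [223, 224, 202, 142, 35, 32, 52, 55, 57, 61, 144, 193, 149, 138, 137, 142, 137, 136, 141, 140]
[[ 481  188   31   21  375]
 [ 465  197    4    4   12]
 [ 347  201   44   13   73]
 [ 474  201    6    7   25]
 [ 463  206   49   87 1759]
 [ 204  210   17    6   71]
 [ 185  214   17    4   43]
 [ 475  296   37   88 2224]
 [   0  336   15   29  225]
 [  88  337  158   47 3156]
 [ 323  377  115    7  540]
 [ 292  383   20    1   20]]
```

```bash
python3 -c "
from workcell import finish_job
print(finish_job())"
```

```text
the job is handed in; nothing more can be done
None
```

The job is handed in: in the final camera check the chute read empty, the dark relay row filled the track, and nothing else on the mat had moved. The chute lies channel up where it started. Wrist readings stayed under 9 N, and the robot's clock stood at about 28 s.

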